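# Set the rotary vegetable slicer to coarse grating at thickness three

### The arm

A 7-joint arm with a two-finger parallel gripper is mounted at the origin on a cart in front of the work surface, level with it; the furniture and walls round the work are solid. World frame = base frame: x ahead of the robot, y to its left, z up, the work surface at z = 0. Lengths are in mm, angles in rad, forces in N, time in s.
With the tool pointing down it reaches from about 350 to 775 mm from the base axis. Payload 3.1 kg.
Tool frame: the origin (TCP) lies at the very end of the fingers, on their centre line; the grasp point (between the pads) lies 19 mm behind it (robot.pinch_z is the distance from the TCP to the grasp point, in mm); x points along the fingers, y is the direction in which the jaws open and shut, and the axes are right-handed (so a half turn about x gives the same grasp; the last joint's range is limited). The gripper opens to 85 mm and grips with 20 to 120 N. Pads are 22 mm wide; open, the fingers measure 114 mm over their backs; the gripper's body (76 mm by 85 mm) begins 54 mm behind the grasp point. The pads swing forward as they close: fully open they stand 13 mm farther back than shut.
Start: joints at [1.216, 0.311, 0.014, 1.512, -0.004, 1.319, -0.027], TCP at [169.281, -523.318, 231.304] pointing down, gripper open.
Joint ranges: [-2.7, 2.7], [-0.3, 1.91], [-1.27, 1.3], [0.12, 2.57], [-1.44, 4.58], [0.2, 2.03], [-3.05, 3.05]. Speed limits (rad/s): [2.79, 2.79, 3.14, 3.14, 3.14, 3.14, 3.14].

### API

Orientations are given as a 3x3 rotation matrix whose columns are the frame's x, y, z axes.
In Python, from workcell import robot, optics, models gives the robot as it stands.
- The arm moves only by the tool servo_tool, never from a script. Its argument "increments" is text: rows parted by semicolons, each of 5 numbers parted by spaces: the opening, from -1 (shut) to 1 (fully open), then the shift along the tool's x, y, z in units of 40 mm (1.0 is 40 mm), then the turn about the tool's x in units of 6 degrees (1.0 is 6 degrees). In form: gripper dx dy dz roll; .... A call has 1 to 12 rows; each row shifts and turns the commanded pose from where the row before left it, along the tool's axes as they then stand; what a row does not reach is not made up. A row lasts 1/12 s, in which the tool goes at most 41.7 mm and 7.16 degrees, less where a joint would pass 70% of its speed; a pose out of reach is approached as far as the arm can. A call is refused whole if a number of a shift passes 1 or a number of a turn 1, either way. A call with a gripper value outside its range is refused whole. The fingers move at their own pace and stop on an object; the grip force is fixed at half the most. Time passes only in rows, so rows that do not move let the fingers close. It gives the time, the measured TCP pose, the force and the opening at its end, in the units of the state.
- robot.state(): the state, without advancing time (a new reading comes with each control period).
- optics.read_camera(name): name is "scene" or "top" or "wrist"; returns a dict with "frame" (420x560x3 uint8, blue, green, red), "range_z" (420x560 float32, mm along the optical axis (not along the pixel's ray), 0 where there is no reading), "fx", "fy", "cx", "cy" (pixels), "rvec" (rotation vector, rad) and "tvec" (3), from world to camera coordinates, as OpenCV has them; the wrist camera has in their place "mount" (4x4, takes a point from camera to tool coordinates, whose origin is the TCP and whose axes are the tool frame's). Camera axes: x right, y down, z forward; pixel columns grow to the right and rows downward; lengths in mm; the calibration is good to about 2 mm. A picture is of the moment at which its call begins: read the wrist's pose just before it.
- robot.close_job(): hands the job in, once; it reports no verdict.
Trained networks look in the newest picture that a camera, given by its name, has taken for a name from the list of things; names that differ only in an ending like _2 or _b are one class to them, and where a whole thing is asked for, a point or a joint stands for the part that bears it (a point fixed in the world has none). Each returns a list of dicts, best first, with "conf" (0 to 1); they miss things now and then, are a little off and sometimes report something else, mostly with a low value. They report only what shows in the picture. A call takes as long as a camera call.
- models.find_in(label, camera): "position" ([column, row] in pixels, amid what is visible of it).
- models.cut_out(label, camera): "region" (420x560 bool, what is visible of it) and "position" ([column, row] in pixels, amid what is visible of it).
- models.spot_point(label, camera): "position" ([column, row] in pixels: a listed point, or the origin of a listed thing).
The state is a dict: "clock": time; "joints": joint angles; "qvel": joint speeds; "joint_torque": joint torques, N m; "position": TCP position; "eef_rot": TCP orientation; "contact_force": force on the tool from outside, world axes, zero at the start; "wrist_torque": the same for the moment, N m; "width": finger opening in mm.
Only numpy, scipy, OpenCV 4.12 (cv2) and the standard library are available. Lean on these libraries where they do the work, as an engineer would, in place of code of your own. Each camera call takes 0.05 s, during which the arm holds its last target.

### The job

Get the slicer ready for coarse grating: turn its cutting wheel by the bar handle until the sector with the four large round holes is centred in the feed window of the cover, and turn the thickness selector until its pointer has clicked in at the mark with three ribs. Leave the bowl under the chute and the rice paddle where they are, and let go of the slicer when it is set.

Things in the scene. Friction and masses are not known exactly. Their poses are not given: they have to be found in the camera images.
- slicer: low stainless bench slicer, fixed, housing 230 (x) x 360 (y) mm, deck 90 mm high. Origin: centre of the underside; x to its back, y to its left end, where a chute sticks out 66 mm. On the deck: cutting wheel (axis at x 0, y 60 mm), a fixed cover over the wheel's near half (top 108 mm above the table, x -95 to -26, 200 mm wide), and at the right the thickness selector (axis at x -10, y -115).
- window (a point): centre of the rectangular feed window in the cover (46 mm along slicer x, 48 mm along y), at the level of the cover's top, 56 mm from the wheel axis on the near (-x) side. Axes as the slicer.
- wheel (a joint): angle of the cutting wheel, a 170 mm disc, rad, growing anticlockwise seen from above; 0 or any whole turn (2 pi) has the coarse sector centred in the window. Turns either way, light steady friction 0.06 N m, no detents, stays where left. Five 72 degree sectors, anticlockwise: four large holes; nine small holes; one broad radial slot with a blade; plain; four narrow radial slots.
- wheel_grip (a point): middle of the wheel's black bar handle, on the wheel's upright axis, 133 mm above the table. The bar is 72 mm long, 14 mm thick, 34 mm high (underside 116, top 150 mm above the table). x is along the bar, z up; turns with the wheel.
- coarse_sector (a point): centre of the wheel's sector with four large round holes (15 mm, in a square of 20 mm pitch), on the wheel's top face, 98 mm above the table, 56 mm from the wheel axis, in the bar's -x direction; turns with the wheel. In place when straight under the window's centre.
- selector (a joint): angle of the thickness selector, rad, growing clockwise seen from above. Four sprung detents at 0, 0.6, 1.2 and 1.8 rad: one, two, three and four ribs (three ribs = 1.2). Takes up to about 0.15 N m past the humps; let go near a detent it snaps in. Stops at -0.12 and 1.92. The ribs are raised dark bars in a fan on the deck, beyond the knob, one rib leftmost.
- selector_grip (a point): middle of the selector's black bar grip, on its upright axis, 116 mm above the table. The bar is 56 mm long, 14 mm thick, 34 mm high (underside 99, top 133 mm above the table), on a 56 mm round skirt with its top at 100 mm. x is along the bar towards its pointed end (white line on top on that half), z up; turns with it.
- three_ribs (a point): middle of the deck mark with three raised dark ribs, 56 mm from the selector's axis; the pointer must point at it. Axes as the slicer.
- chute_bowl: shallow white pulp bowl, 150 mm wide, 44 mm high, standing loose on the table under the chute at the slicer's left end; origin: centre of its underside. To be left alone.
- rice_paddle: flat white rice paddle, 231 x 64 x 5 mm, lying loose on the table to the right of the slicer; origin: centre of its underside. To be left alone.

How it is judged (in metres and radians):
At the end, for the whole second after the job is handed in: The coarse sector's centre is within 4.5 mm of the window's centre seen from above and the wheel is at rest; the selector stands in the three-rib detent (1.05 to 1.35 rad); the bowl under the chute and the rice paddle are within 20 mm of where they were (horizontal distance between coarse_sector and window below 0.0045 m and value of joint selector between 1.05 and 1.35 rad and velocity of joint wheel between -0.05 and 0.05 rad/s and distance of each of chute_bowl, rice_paddle from where it was at the start of the episode below 0.02 m); the robot touches nothing.
It fails at once if the bowl under the chute is pushed away (distance of chute_bowl from where it was at the start of the episode above 0.04 m).
It fails at once if the rice paddle is pushed away (distance of rice_paddle from where it was at the start of the episode above 0.04 m).
It also fails if it takes over 58 s, if anything falls off the work surface, if the arm or the gripper's body presses on something with over 40 N, if the wrist force passes 120 N, or if a joint passes its speed limit or range.

## Working session

There is one attempt and no reset: what is moved stays moved. The work goes in short steps, Python scripts to look and compute and a tool call to move; the robot and the scene stay as the last step left them, time stands still between calls to the robot, and variables do not carry over. Pictures are saved under pics/ and viewed, and the job is handed in when it is done.

Besides the shell and the picture viewer there is one more tool, called as a command line: name --argument value ..., lists and objects as JSON in quotes. servo_tool: Moves the arm, as the interface text tells. Its arguments: {"type":"object","properties":{"increments":{"type":"string"}},"required":["increments"]}

```bash
mkdir -p pics; ls
cat > h.py <<'E'
import numpy as np, cv2
from workcell import robot, optics, models
def w2c(c): 
    R,_=cv2.Rodrigues(np.array(c['rvec'],float)); return R,np.array(c['tvec'],float).ravel()
def ray_at_z(c,uv,z):
    R,t=w2c(c); d=R.T@np.array([(uv[0]-c['cx'])/c['fx'],(uv[1]-c['cy'])/c['fy'],1]); o=-R.T@t
    return o+d*(z-o[2])/d[2]
def proj(c,P):
    K=np.array([[c['fx'],0,c['cx']],[0,c['fy'],c['cy']],[0,0,1.]])
    return cv2.projectPoints(np.array(P,float).reshape(-1,1,3),np.array(c['rvec'],float),np.array(c['tvec'],float),K,None)[0].reshape(-1,2)
E
python3 - <<'E'
from h import *
s=robot.state(); print({k:np.round(v,3).tolist() for k,v in s.items()})
for n in ['top','scene']:
    c=optics.read_camera(n); cv2.imwrite(f'pics/{n}0.png',c['frame'])
    for l,z in [('wheel_grip',133),('coarse_sector',98),('window',108),('selector_grip',116),('three_ribs',92),('slicer',0),('chute_bowl',0),('rice_paddle',0)]:
        for d in models.spot_point(l,n)[:2]:
            print(n,l,round(d['conf'],2),np.round(d['position'],1),np.round(ray_at_z(c,d['position'],z),1))
E
```

```text
pics
{'clock': 0.0, 'joints': [1.216, 0.312, 0.014, 1.513, -0.004, 1.319, -0.027], 'qvel': [-0.001, -0.001, 0.001, 0.001, -0.0, 0.001, 0.0], 'joint_torque': [-0.0, -37.992, 0.146, -23.059, 0.012, 0.013, 0.0], 'position': [169.04, -522.613, 230.212], 'eef_rot': [[-0.001, 0.308, -0.951], [0.002, -0.951, -0.308], [-1.0, -0.002, 0.0]], 'contact_force': [0.748, -0.558, 1.342], 'wrist_torque': [0.043, 0.004, -0.041], 'width': 85.065}
top wheel_grip 0.74 [280.9 231.8] [494.8  33.  133. ]
top coarse_sector 0.96 [262.6 240.4] [479.5  76.7  98. ]
top window 0.97 [285.1 255.2] [442.3  24.1 108. ]
top selector_grip 0.77 [355.9 217.4] [ 527.1 -146.5  116. ]
top three_ribs 0.67 [357.1 200. ] [ 574.2 -157.3   92. ]
top slicer 0.55 [301.1 232. ] [509.6 -23.2   0. ]
top slicer 0.39 [290.1 251.6] [458.2   7.7   0. ]
top chute_bowl 0.72 [193.  252.2] [463.  262.8   0. ]
top rice_paddle 0.6 [399.8 213.8] [ 552.6 -291.3    0. ]
scene wheel_grip 0.57 [299.8 197.8] [504.5  22.3 133. ]
scene coarse_sector 0.62 [291.6 221.9] [474.6  82.1  98. ]
scene coarse_sector 0.61 [336.  184.9] [ 553.2 -188.2   98. ]
scene window 0.97 [317.2 213.8] [448.7  20.7 108. ]
scene selector_grip 0.89 [336.2 183.8] [ 529.8 -156.9  116. ]
scene three_ribs 0.7 [323.  188.7] [ 569.4 -149.8   92. ]
scene chute_bowl 0.72 [238.7 291.1] [457.3 262.2   0. ]
```

Run:
```python
import cv2
a=cv2.imread('pics/top0.png'); cv2.imwrite('pics/top0c.png',cv2.resize(a[160:320,160:430],None,fx=2.9,fy=2.9,interpolation=cv2.INTER_CUBIC))
a=cv2.imread('pics/scene0.png'); cv2.imwrite('pics/scene0c.png',cv2.resize(a[130:330,200:466],None,fx=2.9,fy=2.9,interpolation=cv2.INTER_CUBIC))
```

```text
(no output)
```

View pics/top0c.png

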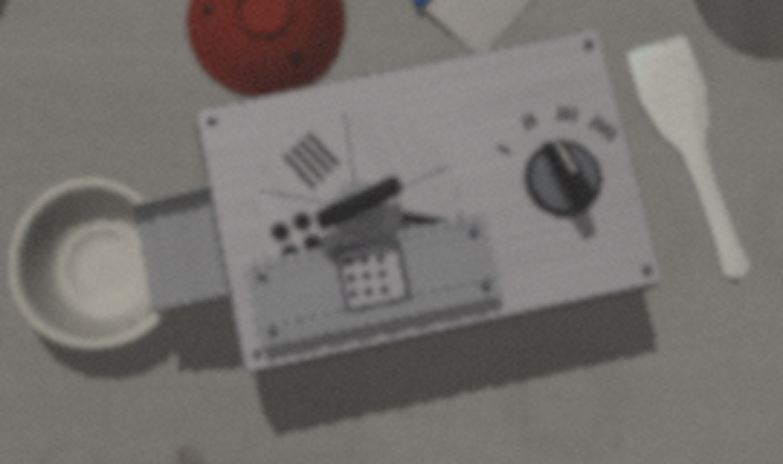

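View pics/scene0c.png

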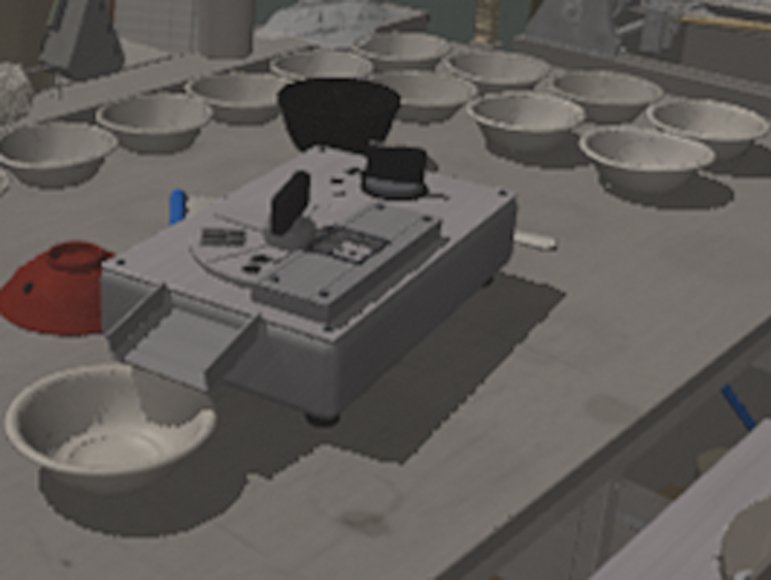

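Run:
```python
from h import *
c=optics.read_camera('wrist'); print(np.round(c['mount'],3),c['fx'],c['cx'])
```

```text
[[-0.00000e+00 -3.21000e-01  9.47000e-01 -1.41423e+02]
 [ 1.00000e+00 -1.00000e-03 -0.00000e+00 -1.98000e-01]
 [ 1.00000e-03  9.47000e-01  3.21000e-01 -8.24590e+01]
 [ 0.00000e+00  0.00000e+00  0.00000e+00  1.00000e+00]] 356.9833243994376 283.4683418838408
```

servo_tool --increments "1 -0.4 -0.5 -0.8 0;1 -0.4 -0.5 -0.8 0;1 -0.4 -0.5 -0.8 0;1 -0.4 -0.5 -0.8 0;1 -0.4 -0.5 -0.8 0;1 -0.4 -0.5 -0.8 0;1 0 -0.5 -0.8 0;1 0 -0.5 -0.8 0;1 0 -0.5 -0.8 0;1 0 -0.5 -0.8 0;1 0 -0.5 -0.8 0;1 0 -0.5 -0.8 0"

```text
clock: 1.95
position: [461.6, -175.3, 327.6]
eef_rot: [[0.001, 0.308, -0.952], [-0.001, -0.952, -0.308], [-1.0, 0.001, -0.001]]
contact_force: [0.2, -0.2, 1.2]
width: 85.0
```

servo_tool --increments "1 0 -0.8 -0.9 0;1 0 -0.8 -0.6 0;1 0 -0.8 0 0;1 0 0 0 0;1 0 0 0 0"

```text
clock: 2.37
position: [485.0, -69.9, 327.7]
eef_rot: [[0.001, 0.313, -0.95], [-0.0, -0.95, -0.313], [-1.0, 0.0, -0.0]]
contact_force: [-0.7, -0.4, -0.1]
width: 85.5
```

```bash
cat >> h.py <<'E'
def wcam():
    s=robot.state(); c=optics.read_camera('wrist')
    T=np.eye(4); T[:3,:3]=np.array(s['eef_rot']); T[:3,3]=s['position']
    M=np.linalg.inv(T@np.array(c['mount'])); c['rvec']=cv2.Rodrigues(M[:3,:3])[0]; c['tvec']=M[:3,3]
    return s,c
Z=dict(wheel_grip=133,coarse_sector=98,window=108,selector_grip=116,three_ribs=92)
def spots(c,n='wrist',ls=Z):
    o={}
    for l in ls:
        for d in models.spot_point(l,n)[:2]:
            p=ray_at_z(c,d['position'],Z[l]); o.setdefault(l,p); print(n,l,round(d['conf'],2),np.round(d['position'],1),np.round(p,1))
    return o
E
python3 - <<'E'
from h import *
s,c=wcam(); cv2.imwrite('pics/w1.png',c['frame']); print(s['position'],s['joints']); spots(c)
E
```

```text
[484.98698276 -69.88473794 327.69095007] [ 0.4571152   0.17652862 -0.41666227  1.46394327  0.07127336  1.51554588
 -1.2097975 ]
wrist wheel_grip 0.56 [185.7 134.3] [500.   30.4 133. ]
wrist coarse_sector 0.95 [141.  136.3] [477.2  81.1  98. ]
wrist window 0.59 [191.  187.5] [443.8  18.2 108. ]
wrist three_ribs 0.57 [389.6 111.5] [ 579.3 -152.5   92. ]
```

View pics/w1.png

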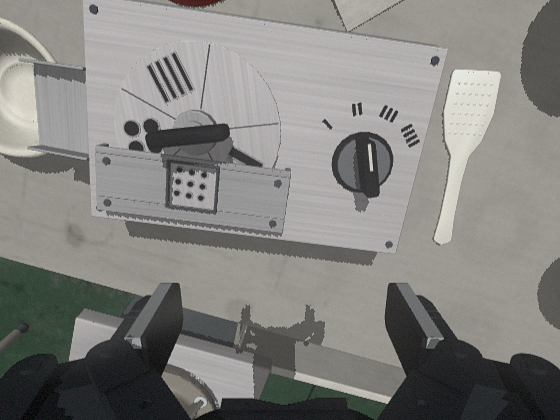

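Run:
```python
from h import *
s,c=wcam()
f=c['frame']; 
cv2.imwrite('pics/w1k.png',cv2.resize(f[80:230,300:450],None,fx=4,fy=4,interpolation=cv2.INTER_CUBIC))
cv2.imwrite('pics/w1w.png',cv2.resize(f[90:230,90:300],None,fx=3.8,fy=3.8,interpolation=cv2.INTER_CUBIC))
P=lambda u,z:ray_at_z(c,u,z)[:2]
a,b,d=P((94,8),90.5),P((434,60),90.5),P((389,244),90.5)
print(a,b,d); y=a-b; x=b-d; print(np.degrees(np.arctan2(-y[0],y[1])),np.degrees(np.arctan2(x[1],x[0])),np.hypot(*x),np.hypot(*y))
ce=(a+d)/2; print('deck ctr',ce)
for u in [(327,124),(357,109),(388,114),(410,135)]: print(P(u,92))
m=models.cut_out('selector',"wrist"); print([ (q['conf'],q['position']) for q in m])
```

```text
[580.51971918 142.39772144] [ 636.29729514 -180.1710795 ] [ 442.33670091 -215.3770082 ]
9.810394770430435 10.28779345776457 197.12982912223478 327.35572290338166
deck ctr [511.42821004 -36.48964338]
[ 547.38161995 -101.15149421]
[ 570.5470365  -125.08193398]
[ 575.57229567 -156.95567719]
[ 563.076856   -186.97185021]
[(0.61, [362.8, 161.0])]
```

View pics/w1k.png

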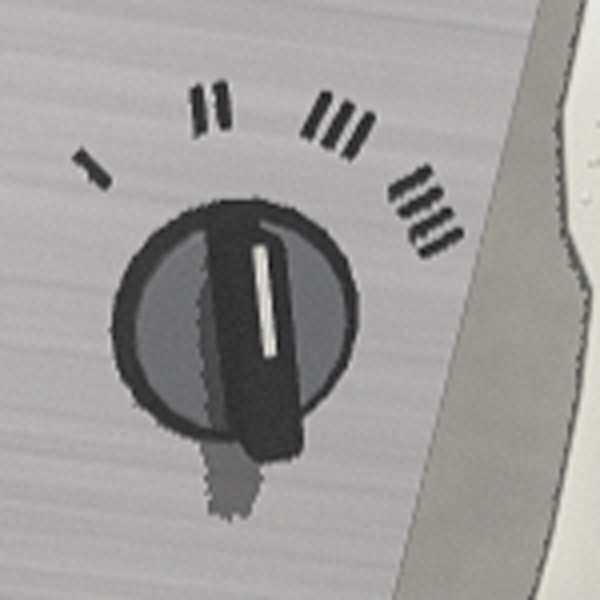

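View pics/w1w.png

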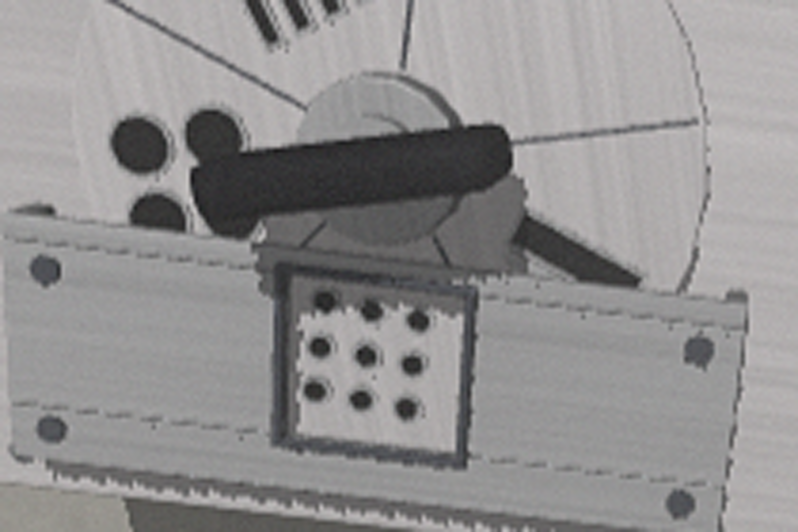

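Run:
```python
from h import *
from scipy.optimize import least_squares
s,c=wcam()
P=lambda u,z:ray_at_z(c,u,z)[:2]
W=lambda u,z:P((u[0]/3.8+90,u[1]/3.8+90),z)
K=lambda u,z:P((u[0]/4+300,u[1]/4+80),z)
q=[W(u,108) for u in [(278,268),(474,288),(463,465),(275,445)]]
print('win',np.mean(q,0),[np.hypot(*(q[i]-q[i-1])) for i in range(4)])
A=[];B=[]
for p1,p2 in [((110,0),(305,107)),((412,0),(403,68)),((515,143),(697,122))]:
    p1,p2=W(p1,98),W(p2,98); d=p2-p1; n=np.array([-d[1],d[0]])/np.hypot(*d); A.append(n);B.append(n@p1)
    print('line ang',np.degrees(np.arctan2(d[1],d[0])))
ax=np.linalg.lstsq(np.array(A),np.array(B),rcond=None); print('wheel axis',ax[0],ax[1])
ribs=np.array([K(u,91.5) for u in [(93,170),(211,108),(339,125),(427,212)]])
r=least_squares(lambda v:[*(np.hypot(*(ribs-v[:2]).T)-56)],[522,-151]);print('ribs ctr',r.x,r.fun)
for R_ in ribs: print('rib ang',np.degrees(np.arctan2(R_[1]-r.x[1],R_[0]-r.x[0])))
print('skirt',K((235,320),96))
l=[K((260,247),133),K((271,355),133)]; d=l[0]-l[1]; print('line',l,np.degrees(np.arctan2(d[1],d[0])))
# bar right edge
for e in [((285,240),(302,440)),]:
    a,b=K(e[0],133),K(e[1],133);d=a-b;print('edge',np.degrees(np.arctan2(d[1],d[0])))
# holes coarse
for h in [(139,145),(213,135),(158,213)]: print('hole',W(h,98))
# wheel bar top edges
for e in [((195,170),(490,127)),((232,215),(510,160))]:
    a,b=W(e[0],150),W(e[1],150);d=b-a;print('wbar edge',a,b,np.degrees(np.arctan2(d[1],d[0])))
```

```text
win [444.08265311  17.64525642] [np.float64(50.065584368777756), np.float64(52.333121116447145), np.float64(50.54876081698618), np.float64(52.41431628730921)]
line ang -101.60009171543575
line ang -174.48375326159285
line ang -65.87366650034143
wheel axis [499.6675081   27.58040616] [0.21393622]
ribs ctr [ 521.58278816 -145.8947842 ] [-0.03297769  0.06377614 -0.04839822  0.00934037]
rib ang 62.23927924269322
rib ang 27.888583354120232
rib ang -6.453089042721306
rib ang -40.68518820259349
skirt [ 523.16613063 -144.23587916]
line [array([ 544.82885371, -133.94355086]), array([ 521.96866769, -145.96646281])] 27.74133521735347
edge 27.11342362086584
hole [481.91382469  92.55541495]
hole [490.5045322   74.23330197]
hole [465.54825776  84.58477022]
wbar edge [491.67682995  59.53023712] [521.77958706  -2.90165045] -64.25804926704355
wbar edge [484.07886131  49.42767767] [516.00923514  -9.13089883] -61.39758540659359
```

servo_tool --increments "1 0 0.7 -0.1 -0.8;1 0 0.7 -0.1 -0.8;1 0 0.69 -0.08 0;1 0.7 0 0 0;1 0.8 0 0 0;1 0.8 0 0 0;1 0.8 0 0 0;1 0.4 0 0 0;1 0 0 0 0;1 0 0 0 0"

```text
clock: 3.65
position: [527.1, -145.5, 186.8]
eef_rot: [[-0.002, 0.462, -0.887], [0.001, -0.887, -0.462], [-1.0, -0.001, 0.001]]
contact_force: [0.5, 0.3, 1.3]
width: 85.4
```

Run:
```python
from h import *
s,c=wcam(); cv2.imwrite('pics/w2.png',c['frame']); print(s['position'],s['joints'],s['contact_force']); R=np.array(s['eef_rot']);print(np.degrees(np.arctan2(R[1,1],R[0,1])))
d=np.array([521.7,-145.9,0])-s['position']; print(R.T@d/40); spots(c,ls=['selector_grip','three_ribs'])
```

```text
[ 527.0716671  -145.47646478  186.77478302] [ 0.52655395  0.36136455 -0.38299038  1.57950724  0.14036088  1.22984743
 -0.97214894] [0.53773581 0.31729046 1.32939915]
-62.50105041735134
[ 4.6695893  -0.04650025  0.11803426]
wrist selector_grip 0.61 [284. 235.] [ 523.2 -147.5  116. ]
wrist three_ribs 0.76 [329.3 158.7] [ 576.8 -153.5   92. ]
wrist three_ribs 0.7 [  7.3 220.2] [434.6  26.   92. ]
```

View pics/w2.png

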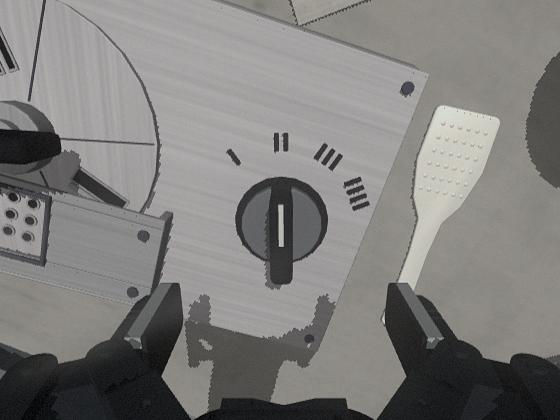

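servo_tool --increments "1 0.5 -0.03 0.11 0;1 0.6 0 0 0;1 0.6 0 0 0;1 0.28 0 0 0;1 0 0 0 0;-1 0 0 0 0;-1 0 0 0 0;-1 0 0 0 0;-1 0 0 0 0;-1 0 0 0 0;-1 0 0 0 0;-1 0 0 0 0"

```text
clock: 4.8
position: [523.2, -145.7, 109.0]
eef_rot: [[0.0, 0.462, -0.887], [0.0, -0.887, -0.462], [-1.0, -0.0, -0.0]]
contact_force: [-2.1, 1.8, 5.0]
width: 12.7
```

servo_tool --increments "-1 0 0 0 0.7;-1 0 0 0 0.7;-1 0 0 0 0.7;-1 0 0 0 0.7;-1 0 0 0 0.7;-1 0 0 0 0.7;-1 0 0 0 0.7;-1 0 0 0 0.8;-1 0 0 0 0;-1 0 0 0 0;-1 0 0 0 0"

```text
clock: 5.72
position: [523.3, -146.2, 109.0]
eef_rot: [[0.001, -0.114, -0.993], [-0.0, -0.993, 0.114], [-1.0, 0.0, -0.001]]
contact_force: [-2.4, 0.5, 5.8]
width: 13.1
```

servo_tool --increments "1 0 0 0 0;1 0 0 0 0;1 0 0 0 0;1 0 0 0 0;1 0 0 0 0;1 -0.4 0 0 0;1 -0.8 0 0 0;1 -0.8 0 0 0;1 -0.8 0 0 0;1 -0.5 0 0 0;1 0 0 0 0;1 0 0 0 0"

```text
clock: 6.72
position: [523.9, -146.4, 241.3]
eef_rot: [[0.003, -0.116, -0.993], [-0.001, -0.993, 0.116], [-1.0, 0.001, -0.003]]
contact_force: [0.7, 0.6, -0.6]
width: 85.4
```

Run:
```python
from h import *
s,c=wcam(); cv2.imwrite('pics/w3.png',c['frame']); print(s['position'],s['joints'],s['contact_force']); R=np.array(s['eef_rot']);print(np.degrees(np.arctan2(R[1,1],R[0,1])))
print(R.T@(np.array([499.7,27.6,0])-s['position'])/40)
spots(c,ls=['selector_grip','three_ribs'])
```

```text
[ 523.94274715 -146.38143109  241.34567749] [ 0.43686809  0.3046043  -0.25668008  1.50499518  0.07861528  1.33891879
 -1.51345707] [ 0.68952045  0.57861546 -0.59044378]
-96.6650331041298
[ 6.02789579 -4.25299648  1.12565935]
wrist selector_grip 0.77 [284.4 206.5] [ 521.7 -146.9  116. ]
wrist selector_grip 0.53 [ 64.2 266.3] [491.5  40.7 116. ]
wrist three_ribs 0.65 [283.9 133.8] [ 574.8 -152.8   92. ]
```

View pics/w3.png

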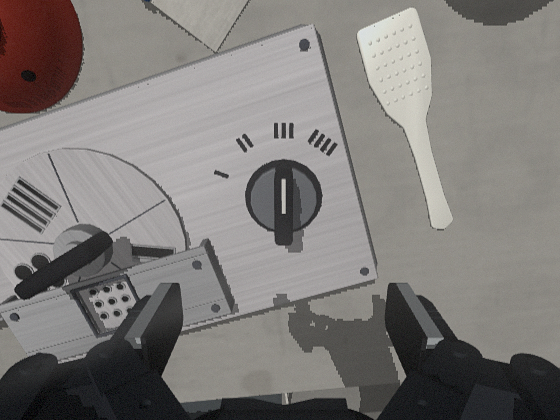

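servo_tool --increments "1 0 -0.71 0.19 0;1 0 -0.71 0.19 0;1 0 -0.71 0.19 0;1 0 -0.71 0.19 0;1 0 -0.71 0.19 0;1 0 -0.7 0.18 0;1 0 0 0 -1;1 0 0 0 -1;1 0 0 0 -1;1 0 0 0 -1;1 0 0 0 -1;1 0 0 0 -1"

```text
clock: 7.87
position: [496.9, 27.7, 238.3]
eef_rot: [[-0.004, 0.494, -0.869], [-0.0, -0.869, -0.494], [-1.0, -0.002, 0.003]]
contact_force: [-0.2, -0.2, -0.3]
width: 85.4
```

servo_tool --increments "1 0 0 0 -1;1 0 0 0 -1;1 0 0 0 -1;1 0 0 0 -1;1 0 0 0 -1;1 0 0 0 -1;1 0 0 0 -1;1 0 0 0 -1;1 0 0 0 -1;1 0 0 0 -1;1 0 0 0 -1;1 0 0 0 -1"

```text
clock: 8.87
position: [496.9, 27.7, 238.4]
eef_rot: [[-0.004, 0.979, 0.202], [0.0, 0.202, -0.979], [-1.0, -0.003, -0.001]]
contact_force: [-0.1, -0.2, -0.3]
width: 85.1
```

servo_tool --increments "1 0 0 0 -1;1 0 0 0 -1;1 0 0 0 -0.3;1 0 0 0 0;1 0 0 0 0"

```text
clock: 9.28
position: [497.2, 27.7, 238.8]
eef_rot: [[-0.003, 0.906, 0.424], [0.0, 0.424, -0.906], [-1.0, -0.002, -0.001]]
contact_force: [0.8, -0.2, 0.1]
width: 85.5
```

Run:
```python
from h import *
s,c=wcam(); cv2.imwrite('pics/w4.png',c['frame']); print(s['position'],s['joints'],s['contact_force']); R=np.array(s['eef_rot']);print(np.degrees(np.arctan2(R[1,1],R[0,1])))
print(R.T@(np.array([499.7,27.6,0])-s['position'])/40)
spots(c,ls=['wheel_grip','coarse_sector','window'])
```

```text
[497.19875304  27.67939373 238.84865432] [ 0.44182633  0.26115449 -0.65588278  1.61396294  0.16244031  1.32460213
  0.19973921] [ 0.78933414 -0.19007906  0.05140826]
25.06807104482729
[5.97103463 0.06947957 0.03545243]
wrist wheel_grip 0.96 [286.1 214.9] [499.4  26.2 133. ]
wrist coarse_sector 0.75 [289.6 131.9] [478.1  78.1  98. ]
wrist coarse_sector 0.67 [222.8 395.2] [ 528.4 -185.7   98. ]
wrist window 0.68 [216.9 186.9] [443.9  16.5 108. ]
```

View pics/w4.png

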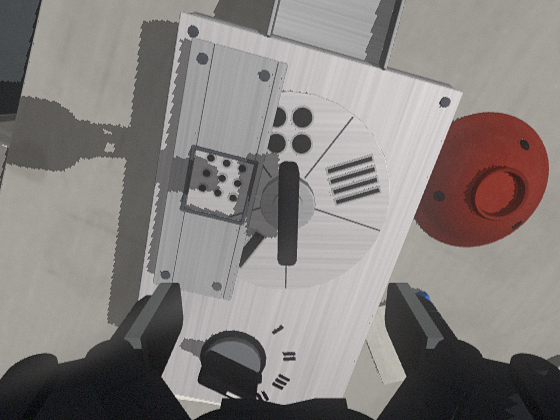

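servo_tool --increments "1 0.6 0.06 0.03 0;1 0.8 0 0 0;1 0.8 0 0 0;1 0.6 0 0 0;1 0.22 0 0 0;1 0 0 0 0;-1 0 0 0 0;-1 0 0 0 0;-1 0 0 0 0;-1 0 0 0 0;-1 0 0 0 0;-1 0 0 0 0"

```text
clock: 10.48
position: [500.4, 27.3, 120.5]
eef_rot: [[-0.0, 0.906, 0.424], [-0.001, 0.424, -0.906], [-1.0, -0.001, 0.001]]
contact_force: [-2.8, 0.7, 12.3]
width: 13.3
```

servo_tool --increments "-1 0 0 0 0;-1 0 0 0 0"

```text
clock: 10.65
position: [500.4, 27.3, 120.5]
eef_rot: [[-0.0, 0.906, 0.424], [-0.001, 0.424, -0.906], [-1.0, -0.001, 0.001]]
contact_force: [-3.0, -2.1, 7.2]
width: 13.3
```

servo_tool --increments "-1 0 0 0 -0.9;-1 0 0 0 -0.9;-1 0 0 0 -0.9;-1 0 0 0 -0.9;-1 0 0 0 -0.9;-1 0 0 0 -0.9;-1 0 0 0 -0.9;-1 0 0 0 -0.9;-1 0 0 0 -0.9;-1 0 0 0 -0.9;-1 0 0 0 -0.9;-1 0 0 0 -0.9"

```text
clock: 11.65
position: [500.7, 27.9, 120.5]
eef_rot: [[0.0, -0.003, 1.0], [-0.001, 1.0, 0.003], [-1.0, -0.001, 0.0]]
contact_force: [-2.5, -0.6, 5.6]
width: 13.0
```

servo_tool --increments "-1 0 0 0 -0.9;-1 0 0 0 -0.8;-1 0 0 0 0;-1 0 0 0 0;-1 0 0 0 0"

```text
clock: 12.07
position: [500.7, 28.0, 120.5]
eef_rot: [[0.0, -0.176, 0.984], [-0.001, 0.984, 0.176], [-1.0, -0.001, 0.0]]
contact_force: [-2.1, 0.2, 6.3]
width: 13.6
```

servo_tool --increments "1 0 0 0 0;1 0 0 0 0;1 0 0 0 0;1 0 0 0 0;1 0 0 0 0;1 -0.4 0 0 0;1 -0.8 0 0 0;1 -0.8 0 0 0;1 -0.8 0 0 0;1 -0.5 0 0 0;1 0 0 0 0;1 0 0 0 0"

```text
clock: 13.07
position: [501.3, 28.0, 252.2]
eef_rot: [[0.003, -0.176, 0.984], [-0.0, 0.984, 0.176], [-1.0, -0.001, 0.002]]
contact_force: [-0.0, -0.1, -0.6]
width: 85.4
```

Run:
```python
from h import *
s,c=wcam(); cv2.imwrite('pics/w5.png',c['frame']); print(s['position'],s['joints'],s['contact_force']); R=np.array(s['eef_rot']);print(np.degrees(np.arctan2(R[1,1],R[0,1])))
spots(c)
cv2.imwrite('pics/w5c.png',cv2.resize(c['frame'][100:300,160:400],None,fx=3,fy=3,interpolation=cv2.INTER_CUBIC))
```

```text
[501.33149897  28.04029239 252.24668483] [ 0.66798231  0.33682323 -0.98479446  1.57668323  0.2852123   1.37902338
  1.40237877] [-0.03283287 -0.08879931 -0.63371614]
100.11878334842686
wrist wheel_grip 0.93 [281.4 201.5] [498.   25.7 133. ]
wrist coarse_sector 0.9 [282.8 125.6] [445.3  17.4  98. ]
wrist window 0.6 [281.1 127.8] [446.3  16.3 108. ]
wrist selector_grip 0.95 [ 66.8 187.5] [ 521.6 -145.   116. ]
wrist three_ribs 0.9 [ 78.1 237.7] [ 576.8 -149.4   92. ]
```

View pics/w5.png

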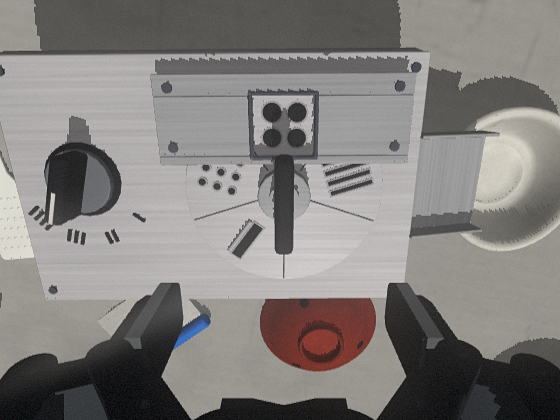

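Run:
```python
from h import *
s,c=wcam(); f=c['frame']
a=cv2.resize(f[120:260,10:160],None,fx=4,fy=4,interpolation=cv2.INTER_CUBIC); b=cv2.resize(f[80:170,240:330],None,fx=6.2,fy=6.2,interpolation=cv2.INTER_CUBIC)
b=cv2.resize(f[80:170,240:330],(560,560),interpolation=cv2.INTER_CUBIC)
cv2.imwrite('pics/w6a.png',a); cv2.imwrite('pics/w6b.png',b)
d=spots(c,ls=['selector_grip','three_ribs'])
```

```text
wrist selector_grip 0.69 [ 66.4 189.1] [ 520.1 -144.4  116. ]
wrist three_ribs 0.98 [ 75.2 242.8] [ 578.8 -151.    92. ]
```

View pics/w6a.png

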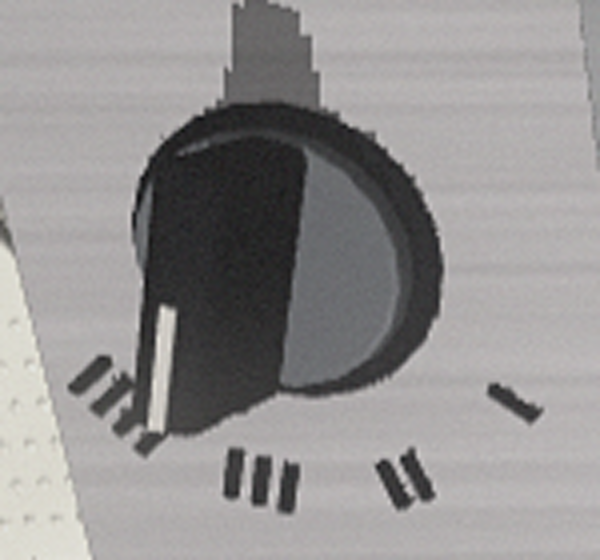

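View pics/w6b.png

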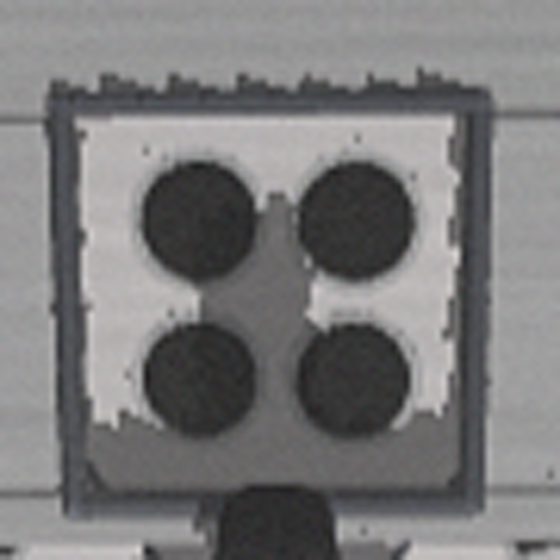

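Run:
```python
from h import *
s,c=wcam()
P=lambda u,z:ray_at_z(c,u,z)[:2]
B=lambda u,z:P((u[0]*90/560+240,u[1]*90/560+80),z)
A=lambda u,z:P((u[0]/4+10,u[1]/4+120),z)
h=np.mean([B(u,98) for u in [(199,220),(356,221),(200,379),(354,380)]],0)
wi=np.mean([B(u,108) for u in [(76,112),(468,112),(463,488),(88,488)]],0)
wo=np.mean([B(u,108) for u in [(50,92),(490,92),(482,510),(68,512)]],0)
print('holes',h,'win',wi,wo, 'diff',h-wi,h-wo)
a,b=A((157,430),133),A((168,307),133);d=a-b;print('line',b,a,np.degrees(np.arctan2(d[1],d[0])))
r=[A(u,91.5) for u in [(515,402),(405,480),(262,481),(114,403)]]
for q in r: print('rib',np.degrees(np.arctan2(q[1]+145.9,q[0]-521.7)))
```

```text
holes [445.4849781   18.90599924] win [445.1532978   18.37939547] [445.50556059  18.28466406] diff [0.33168031 0.52660377] [-0.02058249  0.62133518]
line [ 522.65322996 -145.67309433] [ 548.35889546 -148.49217751] -6.258490374249239
rib 62.3494596525848
rib 28.22184025370004
rib -5.434471969586074
rib -41.67898409891961
```

Run:
```python
from h import *
c=optics.read_camera('top')
for l in ['chute_bowl','rice_paddle']:
    for d in models.spot_point(l,'top')[:1]: print(l,d['conf'],ray_at_z(c,d['position'],0))
s=robot.state(); print(s['clock'],s['contact_force'],s['position'])
print(robot.close_job())
```

```text
chute_bowl 0.61 [462.74558551 254.16491296   0.        ]
rice_paddle 0.78 [ 546.24596372 -283.50018157    0.        ]
13.7167 [-0.06384793  1.18678091  0.82695469] [500.60684623  27.83002662 251.20226495]
the job is handed in; nothing more can be done
None
```

The slicer is set for coarse grating, and I handed the job in at about 13.7 s of the 58 s allowed. No verdict was reported.

- **Selector:** I turned it clockwise by its bar from the two-rib mark to the three-rib mark and let go. The last wrist picture puts the pointer at -6.3° and the three-rib mark at about -5.4° to -6.5°, so it is in that detent.
- **Wheel:** I turned it about 75° anticlockwise by the bar handle and released it. In the last picture the centre of the four large holes is about 0.6 mm from the window's centre seen from above; the limit is 4.5 mm.
- **Gripper:** It is open and clear, with the fingertips at 251 mm above the table and no contact force beyond noise.
- **Bowl and paddle:** The arm never went near either one. Their top-camera positions before and after differ by about 9 mm for the bowl and 10 mm for the paddle. I put this down to the network's pixel scatter at low confidence (about 0.6 to 0.8), but I took no finer measurement to confirm it.

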